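# Clamp the infusion-additive bottle with the cam-lever jaw

## Robot

A 7-joint arm with a two-finger parallel gripper is mounted at the origin on a cart in front of the work surface, level with it; the furniture and walls round the work are solid. World frame = base frame: x ahead of the robot, y to its left, z up, the work surface at z = 0. Lengths are in m, angles in rad, forces in N, time in s.
With the tool pointing down it reaches from about 0.425 to 1.025 m from the base axis. Payload 9.4 kg.
Tool frame: the origin (TCP) lies midway between the tips of the shut fingers; the grasp point (between the pads) lies 19 mm behind it; z points along the fingers, y is the line along which they close (so a half turn about z gives the same grasp; the last joint's range is limited). The gripper opens to 85 mm and grips with 20 to 120 N. Pads are 22 mm wide; open, the fingers measure 114 mm over their backs; the gripper's body (76 mm by 85 mm) begins 54 mm behind the grasp point. The pads swing forward as they close: fully open they stand 13 mm farther back than shut.
Start: joints at [-1.274, 0.599, -0.003, 1.599, 0.002, 0.943, -0.08], TCP at [0.265, 0.675, 0.231] pointing down, gripper open.
Joint ranges: [-2.57, 2.57], [-0.35, 1.97], [-1.29, 1.29], [0.11, 2.56], [-1.05, 4.19], [0.11, 1.86], [-2.63, 2.63]. Speed limits (rad/s): [2.22, 2.22, 3.01, 3.01, 3.14, 3.14, 3.14].

## Interface

Orientations are given as a rotation vector (axis times angle).
In Python, from rig import env gives the robot as it stands.
- The arm moves only by the shell command python3 shift.py 'ROWS' [FORCE]. ROWS is a JSON object with one list for each field, all of the same length, 1 to 10, a row being the entries at one place: ax, ay, az (a rotation vector in rad), sx, sy, sz (the shift in shares of the most that a row can go, 1 being 50 mm), finger_gap (the opening from 0.0 (shut) to 1.0 (fully open)); each row shifts and turns the commanded pose from where the row before left it, along the tool's axes as they then stand; what a row does not reach is not made up. A row lasts 1/10 s, in which the tool goes at most 0.05 m and 0.15 rad, less where a joint would pass 70% of its speed; a pose out of reach is approached as far as the arm can. The fingers move at their own pace and stop on an object; FORCE is the grip in N (left out, the last holds). Time passes only in rows, so rows that do not move let the fingers close. It prints the time, the measured TCP pose, the force, the opening and the grip force at its end. Input that does not fit is refused with a message, and nothing moves.
- env.get_obs(): the state, without advancing time (a new reading comes with each control period).
- env.read_camera(name): name is "side" or "top" or "wrist"; returns a dict with "pixels" (400x640x3 uint8, red, green, blue), "intrinsics" (3x3 intrinsics, pixels), "camera_from_world" (4x4, takes a point from world to camera coordinates). Camera axes: x right, y down, z forward; pixel columns grow to the right and rows downward; lengths in m; the calibration is good to about 2 mm. A picture is of the moment at which its call begins. There is no depth.
- env.hand_in(): hands the job in; it is judged then, once.
The state is a dict: "time_s": time; "joint_pos": joint angles; "qvel": joint speeds; "joint_efforts": joint torques, N m; "ee_pos": TCP position; "orientation": TCP orientation; "force": force on the tool from outside, world axes, zero at the start; "moment": the same for the moment, N m; "opening": opening from 0.0 (shut) to 1.0 (fully open); "finger_force": force on a finger pad.
Only numpy, scipy, OpenCV 4.12 (cv2) and the standard library are available. Lean on these libraries where they do the work, as an engineer would, in place of code of your own. Each camera call takes 0.05 s, during which the arm holds its last target. There are 200 camera calls.

## Task

Clamp the red-capped bottle in the bottle clamp: flip the red cam lever up to free the sliding jaw, slide the jaw up to the bottle until the bottle rests against the V and the orange sprung pad is pushed in about half way, and, keeping it there, flip the lever back down fully to lock it. The bottle must end up standing upright and still held by the pressed-in pad; do not bottom the pad out hard against the bottle, and leave the other things on the table alone.

Things in the scene. Friction and masses are not known exactly. Their poses are not given: they have to be found in the camera images.
- holder: bottle clamp fixed to the table: aluminium base plate 104 (x) by 320 (y) by 12 mm high, y = -155 to +165 mm. Origin on the table; its y axis is the slide direction. At its +y end a fixed grey V jaw, 70 mm high above the plate, 80 mm wide, faces 30 deg off the x axis, meeting at y = +135 mm. The blue sliding jaw comes from the -y end on two rails; the bottle stands between
- jaw (a joint): position of the blue sliding jaw in m: 0 = fully back (-y end), growing toward the V (+y), up to 0.115. Jaw 60 mm wide, 72 mm high over the table, 60 mm long. Freed, it slides with about 2.5 N friction; with the lever down it is locked and holds about 20 N. With the bottle in the V the unpressed pad just touches it at 0.082 to 0.087
- lever (a joint): angle of the red cam lever on the jaw in rad: 0 = down, locked (grip to the holder's -x side, the robot's side), 1.55 = up, free (grip nearly straight above the axis). Positive lifts the grip about lever_axis. The cam bites below about 1.25; turning needs up to about 5 N at the grip; it stays where it is left
- pad (a joint): how far the sprung orange pad is pushed into the sliding jaw, in m: 0 = fully out, 0.015 = bottomed. Spring 1 N at the start plus 0.5 N per mm: with the lever up and the jaw let go, it pushes the jaw back until less than about 4 mm are left.
- lever_grip (a point): point on the lever's grip, a red rounded bar 16 mm wide (holder y), 18 mm thick, 50 mm long, 57 to 107 mm along the lever from lever_axis; this point is 84 mm from it. Locked, it is 80 mm to the holder's -x side of the axis and 59 mm above the table, clear of the base plate. Pinched from above across holder y it turns between the fingers, and with the lever up it moves the jaw along
- lever_axis (a point): point on the lever's hinge axis, which runs along the holder's y, 34 mm above the table, in the middle of the sliding jaw; moves with the jaw. Holder y of this point = -90 mm + joint jaw
- pad_face (a point): centre of the orange pad's outer face (60 mm wide, 34 mm high), 54 mm above the table; 60 mm from lever_axis along the holder's +y when fully out
- bottle: white plastic bottle with red screw cap, 72 mm across, 122 mm high, about 0.25 kg, loose, standing on the clamp's plate between pad and V (not yet in the V). Origin at the centre of its underside, z up. Centred in the V its axis lies at holder y = +93 mm; off centre it may rest against one face a few mm nearer
- tape: bystander: beige tape roll 56 mm across, 25 mm high, loose on the table
- ampoule_carton: bystander: flat white and orange-red carton 63x122x24 mm, loose on the table
- small_carton: bystander: upright white and blue carton 43x64x88 mm, loose on the table
- grey_vial: bystander: small vial with grey cap, 33 mm across, 56 mm high, loose on the table

How it is judged:
By the outcome, as a careful person would: the job done as asked, in the order asked, and still so for the second after the job is handed in, with the robot touching nothing.
It also fails if it takes over 48 s, if anything falls off the work surface, if the arm or the gripper's body presses on something with over 40 N, if the wrist force passes 120 N, or if a joint passes its speed limit or range.

## Working session

There is one attempt and no reset: what is moved stays moved. The work goes in short steps, Python scripts to look and compute and a shell command to move; the robot and the scene stay as the last step left them, time stands still between calls to the robot, and variables do not carry over. Pictures are saved under pics/ and viewed, at most 10 in all, crops included, and the job is handed in when it is done.

```bash
ls; mkdir -p pics; python3 - <<'E'
from rig import env
import cv2
o=env.get_obs(); print({k:(v if not hasattr(v,'round') else v) for k,v in o.items()})
for n in ("side","top"):
    c=env.read_camera(n); cv2.imwrite(f"pics/{n}0.png",c["pixels"][:,:,::-1]); print(n,c["intrinsics"].round(1).tolist(),c["camera_from_world"].round(3).tolist())
E
```

```text
pics
rig.py
shift.py
{'time_s': 0.0, 'joint_pos': array([-1.27369782,  0.6001482 , -0.00251528,  1.60014266,  0.0018198 ,
        0.94289141, -0.07980409]), 'qvel': array([ 0.00069523,  0.00081044,  0.00127381,  0.00127394,  0.00064356,
        0.00120501, -0.00062147]), 'joint_efforts': array([-3.10868827e-04, -7.76459312e+01,  1.56547487e+00, -2.58022392e+01,
        1.24811174e-02,  9.05512279e-03,  4.92799120e-05]), 'ee_pos': array([0.26459986, 0.67447811, 0.23039613]), 'orientation': array([-5.83660175e-01, -3.08677636e+00,  2.48758022e-03]), 'force': array([ 0.36048286, -0.01836998,  0.13200833]), 'moment': array([-0.02188619, -0.00607831, -0.01783733]), 'finger_force': 0.0, 'opening': 0.9961019391301632}
side [[459.4, 0.0, 317.3], [0.0, 459.4, 201.4], [0.0, 0.0, 1.0]] [[-1.0, -0.01, 0.001, 0.496], [-0.005, 0.397, -0.918, 0.059], [0.009, -0.918, -0.397, 1.319], [0.0, 0.0, 0.0, 1.0]]
top [[390.6, 0.0, 326.3], [0.0, 390.6, 201.2], [0.0, 0.0, 1.0]] [[0.023, -1.0, 0.009, -0.01], [-0.996, -0.024, -0.083, 0.516], [0.083, -0.007, -0.996, 1.18], [0.0, 0.0, 0.0, 1.0]]
```

View pics/side0.png

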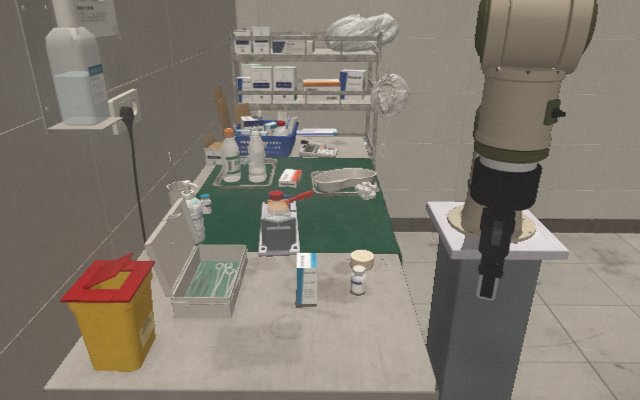

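View pics/top0.png

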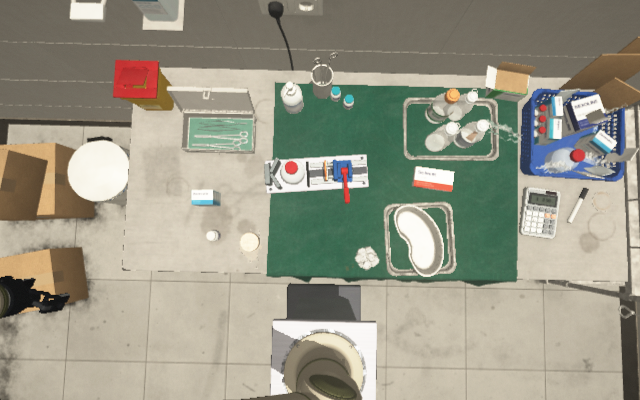

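The side view looks along -y. The clamp is at about (280,225), with the red lever pointing towards the robot, from (290,203) to (312,192). In the top view the V is at the left (270,172), the red cap at (291,168), the blue jaw at (343,172), and the lever runs down to (346,200). So holder +y is roughly world +y.

```bash
cat > h.py <<'E'
import numpy as np, cv2
from rig import env
def cam(n):
    c=env.read_camera(n); return c["pixels"],c["intrinsics"],c["camera_from_world"]
def ray(K,T,p):
    d=T[:3,:3].T@np.linalg.solve(K,np.array([p[0],p[1],1.])); return -T[:3,:3].T@T[:3,3],d/np.linalg.norm(d)
def onz(K,T,p,z):
    o,d=ray(K,T,p); return o+d*(z-o[2])/d[2]
def tri(a,b):
    (o1,d1),(o2,d2)=a,b
    s=np.linalg.lstsq(np.c_[d1,-d2],o2-o1,rcond=None)[0]; p,q=o1+d1*s[0],o2+d2*s[1]
    return (p+q)/2,np.linalg.norm(p-q)
def proj(K,T,X):
    q=K@(T[:3,:3]@np.asarray(X)+T[:3,3]); return q[:2]/q[2]
def mask(im,kind,roi):
    h=cv2.cvtColor(im,cv2.COLOR_RGB2HSV).astype(int); H,S,V=h[...,0],h[...,1],h[...,2]
    m={'red':((H<5)|(H>174))&(S>150)&(V>90),'blue':(H>100)&(H<125)&(S>120)&(V>60),'orange':(H>6)&(H<20)&(S>130)&(V>100),
       'plate':(S<45)&(V>120)}[kind]
    o=np.zeros(m.shape,np.uint8); x0,y0,x1,y1=roi; o[y0:y1,x0:x1]=m[y0:y1,x0:x1]*255; return o
def blobs(m,amin=8):
    n,l,s,c=cv2.connectedComponentsWithStats(m)
    return [(s[i].tolist(),c[i].round(1).tolist()) for i in range(1,n) if s[i][4]>=amin]
E
python3 - <<'E'
from h import *
a,Ka,Ta=cam("top"); b,Kb,Tb=cam("side")
for k in ('red','blue','orange'):
    print(k,'top',blobs(mask(a,k,(262,150,375,210))),'side',blobs(mask(b,k,(250,180,325,260))))
m=mask(a,'plate',(262,145,375,200)); c=max(cv2.findContours(m,0,2)[0],key=cv2.contourArea); r=cv2.minAreaRect(c); print(r)
for p in cv2.boxPoints(r): print(p,onz(Ka,Ta,p,.012).round(4))
u=cv2.resize(a[140:215,255:380],None,fx=4.6,fy=4.6,interpolation=2); v=cv2.resize(b[180:260,245:325],None,fx=4.3,fy=4.3,interpolation=2)
o=np.zeros((700,575,3),np.uint8); o[:u.shape[0],:u.shape[1]]=u; o[350:350+v.shape[0],:v.shape[1]]=v[:350]
cv2.imwrite('pics/crop1.png',cv2.resize(o[:,:,::-1],None,fx=.85,fy=.85))
E
```

```text
red top [([285, 162, 12, 12, 113], [290.8, 167.2]), ([341, 168, 9, 35, 158], [345.3, 184.7])] side [([270, 191, 12, 4, 38], [275.5, 192.6]), ([289, 191, 23, 10, 46], [300.4, 195.0])]
blue top [([333, 160, 19, 22, 273], [341.4, 169.7])] side []
orange top [([324, 162, 3, 19, 20], [324.8, 171.0])] side [([282, 200, 7, 7, 23], [286.3, 201.9])]
((315.0, 172.0), (54.0, 106.0), 90.0)
[262. 145.] [0.6885 0.2076 0.012 ]
[368. 145.] [ 0.6968 -0.1248  0.012 ]
[368. 199.] [ 0.5265 -0.1272  0.012 ]
[262. 199.] [0.5187 0.2014 0.012 ]
```

View pics/crop1.png

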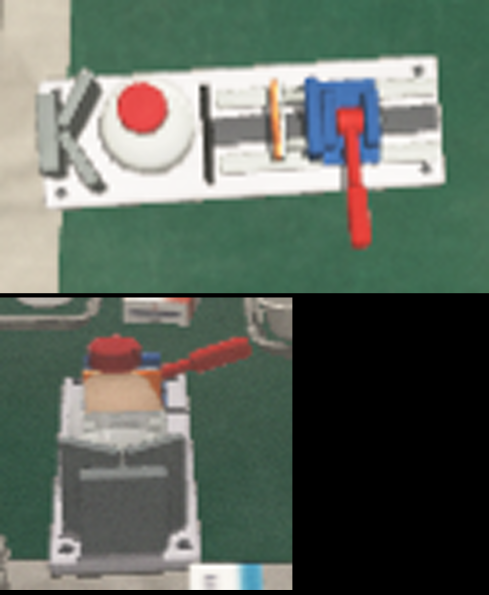

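The crop shows the plate corners at about (366.3,154.6), (368.3,186.8), (267,192.9) and (264.5,161) in top-view pixels. The bottle isn't in the V yet, and the jaw is mid-plate with its lever pointing to -x.

```bash
python3 - <<'E'
from h import *
a,Ka,Ta=cam("top"); b,Kb,Tb=cam("side")
P=np.array([onz(Ka,Ta,p,.012) for p in [(366.3,154.6),(368.3,186.8),(267,192.9),(264.5,161)]]); print(P.round(4), [np.linalg.norm(P[i]-P[i-1]).round(3) for i in range(4)])
ey=(P[3]+P[2]-P[0]-P[1])[:2]; ey/=np.linalg.norm(ey); ex=np.array([ey[1],-ey[0]]); O=P.mean(0)[:2]-ey*.005
print('yaw',np.arctan2(-ey[0],ey[1]),'O',O)
ma=mask(a,'red',(335,160,360,210)); mb=mask(b,'red',(286,185,325,205))
ya,xa=np.nonzero(ma); yb,xb=np.nonzero(mb)
ta=(xa[ya>=198].mean(),ya.max()+.5); tb=(xb.max()+.5,yb[xb>=308].mean())
X,e=tri(ray(Ka,Ta,ta),ray(Kb,Tb,tb)); print('tip',ta,tb,X.round(4),e)
hol=lambda X:((np.array(X)[:2]-O)@ex,(np.array(X)[:2]-O)@ey)
print('tip hol',hol(X))
X,e=tri(ray(Ka,Ta,(290.8,167.2)),ray(Kb,Tb,(275.5,192.6))); print('cap',X.round(4),e,hol(X))
for p in ((290.8,167.2),): print('cap@.12',hol(onz(Ka,Ta,p,.122)))
x=lambda r:(xa[(ya==r)].mean(),r)
for r in (186,190,194,198,201): q=onz(Ka,Ta,x(r),.062);print(r,q.round(4),np.round(hol(q),4))
print('pad',hol(onz(Ka,Ta,(324.8,171),.071)))
E
```

```text
[[ 0.6661 -0.1199  0.012 ]
 [ 0.5646 -0.1276  0.012 ]
 [ 0.538   0.1866  0.012 ]
 [ 0.638   0.1979  0.012 ]] [np.float64(0.319), np.float64(0.102), np.float64(0.315), np.float64(0.101)]
yaw 0.08630445584723333 O [0.60210204 0.02925558]
tip (np.float64(346.8), np.float64(202.5)) (np.float64(311.5), np.float64(191.88888888888889)) [ 0.5118 -0.0584  0.0666] 0.004500778958252655
tip hol (np.float64(-0.0974970549356659), np.float64(-0.07950286351416903))
cap [0.6014 0.105  0.1308] 0.0021914366363625475 (np.float64(0.00578921220294753), np.float64(0.07554332474288385))
cap@.12 (np.float64(0.006224103912210445), np.float64(0.07621318122593054))
186 [ 0.5592 -0.0523  0.062 ] [-0.0498 -0.0776]
190 [ 0.5473 -0.0555  0.062 ] [-0.062  -0.0797]
194 [ 0.5353 -0.0557  0.062 ] [-0.0739 -0.0789]
198 [ 0.5233 -0.0575  0.062 ] [-0.0859 -0.0796]
201 [ 0.5144 -0.0591  0.062 ] [-0.095  -0.0805]
pad (np.float64(-0.0023990052376544266), np.float64(-0.020130533749910563))
```

The manual's scale: shifts go in shares of 50 mm. Converting my numbers, -0.045 m is -0.9, -0.012 m is -0.24.

```bash
python3 shift.py '{"ax":[0, 0, 0, 0, 0, 0, 0, 0, 0, 0], "ay":[0, 0, 0, 0, 0, 0, 0, 0, 0, 0], "az":[-0.115, -0.115, -0.115, -0.114, 0, 0, 0, 0, 0, 0], "sx":[0, 0, 0, 0, -0.24, -0.24, -0.24, -0.24, -0.24, -0.24], "sy":[0, 0, 0, 0, -0.9, -0.9, -0.9, -0.9, -0.9, -0.9], "sz":[0, 0, 0, 0, 0, 0, 0, 0, 0, 0], "finger_gap":[1, 1, 1, 1, 1, 1, 1, 1, 1, 1]}' 25; python3 shift.py '{"ax":[0, 0, 0, 0, 0, 0, 0, 0, 0, 0], "ay":[0, 0, 0, 0, 0, 0, 0, 0, 0, 0], "az":[0, 0, 0, 0, 0, 0, 0, 0, 0, 0], "sx":[-0.24, -0.24, -0.24, -0.24, -0.24, -0.24, -0.24, -0.24, -0.24, 0], "sy":[-0.9, -0.9, -0.9, -0.9, -0.9, -0.9, -0.9, -0.9, -0.9, 0], "sz":[0, 0, 0, 0, 0, 0, 0, 0, 0, 0], "finger_gap":[1, 1, 1, 1, 1, 1, 0.6, 0.6, 0.6, 0.6]}'
```

```text
time_s: 1.3
ee_pos: [0.36, 0.4103, 0.2315]
orientation: [-0.134, 3.138, 0.0]
force: [0.8, -0.0, -0.6]
opening: 0.999
finger_force: 0.0
time_s: 2.3
ee_pos: [0.5031, 0.0112, 0.2315]
orientation: [-0.12, 3.138, -0.004]
force: [-0.7, 0.4, 0.2]
opening: 0.602
finger_force: 0.0
```

To row units: -0.035 m is -0.7, -0.01 m is -0.2.

```bash
python3 shift.py '{"ax":[0, 0, 0, 0], "ay":[0, 0, 0, 0], "az":[0, 0, 0, 0], "sx":[-0.2, -0.2, 0, 0], "sy":[-0.7, -0.7, 0, 0], "sz":[0, 0, 0, 0], "finger_gap":[0.6, 0.6, 0.6, 0.6]}'; python3 - <<'E'
from h import *
w,K,T=cam("wrist"); cv2.imwrite('pics/w1.png',w[:,:,::-1]); np.savez('w1.npz',w=w,K=K,T=T); print(T.round(3).tolist(),env.get_obs()['ee_pos'])
E
```

```text
time_s: 2.7
ee_pos: [0.5274, -0.0506, 0.2312]
orientation: [0.131, -3.139, -0.0]
force: [-0.1, 0.2, -0.4]
opening: 0.601
finger_force: 0.0
[[-0.082, 0.997, -0.0, 0.093], [0.959, 0.079, 0.273, -0.538], [0.273, 0.022, -0.962, 0.235], [0.0, 0.0, 0.0, 1.0]] [ 0.52715309 -0.04964797  0.23121961]
```

View pics/w1.png

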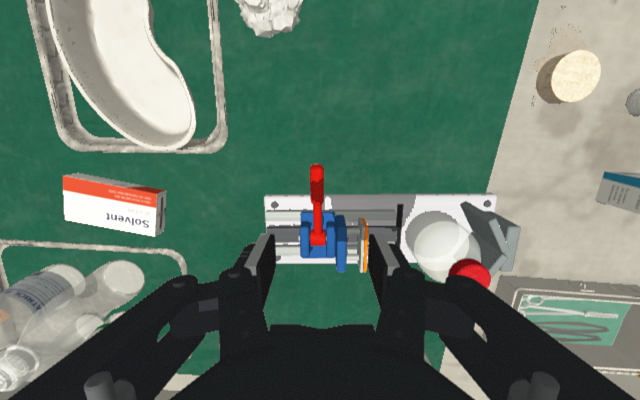

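The wrist view shows the lever grip at about (317,165–205), the blue jaw at (322,235), and the plate's near edge from (264,195) to (497,195), almost level in the image. The cartons and tape are well clear.

```bash
python3 - <<'E'
from h import *
d=np.load('w1.npz'); w,K,T=d['w'],d['K'],d['T']
h=cv2.cvtColor(w,cv2.COLOR_RGB2HSV); g=((h[...,1]<60)&(h[...,2]>140)).astype(int)
E=[]
for c in list(range(275,305,3))+list(range(335,485,5)):
    r=np.nonzero(g[180:215,c])[0]
    if len(r): E.append((c,180+r[0]))
E=np.array(E,float); print(E[:3],E[-3:])
W=np.array([onz(K,T,p,.012)[:2] for p in E]); l=cv2.fitLine(W.astype(np.float32),cv2.DIST_HUBER,0,.001,.001).ravel(); l[:2]*=np.sign(l[1]); print('yaw',np.arctan2(-l[0],l[1]),l)
for p in [(264.5,195),(497,194.5)]: print(onz(K,T,p,.012).round(4))
a,Ka,Ta=cam("top"); b,Kb,Tb=cam("side")
m=mask(w,'red',(295,150,340,250)); print(blobs(m))
y,x=np.nonzero(m); tw=(x[y<=y.min()+4].mean(),y.min()-.5)
print('tri w-top',tri(ray(K,T,tw),ray(Ka,Ta,(346.8,202.5))),'w-side',tri(ray(K,T,tw),ray(Kb,Tb,(311.5,191.9))))
for r in (170,180,190,200): q=onz(K,T,(x[y==r].mean(),r),.062); print(r,np.ptp(x[y==r])+1,q.round(4))
E
```

```text
[[275. 195.]
 [278. 195.]
 [281. 195.]] [[470. 194.]
 [475. 194.]
 [480. 194.]]
yaw 0.09437056 [-0.09423055  0.9955504   0.55493355  0.01587659]
[ 0.5651 -0.1244  0.012 ]
[0.5385 0.1891 0.012 ]
[([310, 164, 16, 81, 952], [316.9, 203.5])]
tri w-top (array([ 0.50972192, -0.05809453,  0.05839854]), np.float64(0.0017480416899093324)) w-side (array([ 0.51101558, -0.05746923,  0.06657687]), np.float64(0.006140780031534274))
170 14 [ 0.516  -0.0567  0.062 ]
180 14 [ 0.5276 -0.0558  0.062 ]
190 14 [ 0.5394 -0.0549  0.062 ]
200 12 [ 0.5515 -0.054   0.062 ]
```

To row units: 0.04 m is 0.8, -0.006 m is -0.12.

```bash
python3 shift.py '{"ax":[0, 0, 0, 0, 0, 0, 0], "ay":[0, 0, 0, 0, 0, 0, 0], "az":[0, 0, 0, 0, 0, 0, 0], "sx":[-0.11, 0, 0, 0, 0, 0, 0], "sy":[-0.12, 0, 0, 0, 0, 0, 0], "sz":[0.72, 0.8, 0.8, 0.8, 0.7, 0, 0], "finger_gap":[0.6, 0.6, 0.6, 0.6, 0.6, 0.6, 0.6]}' 25;  python3 - <<'E'
from h import *
w,K,T=cam("wrist"); cv2.imwrite('pics/w2.png',w[:,:,::-1]); print(env.get_obs()['ee_pos'])
E
```

```text
time_s: 3.55
ee_pos: [0.5332, -0.055, 0.0405]
orientation: [0.136, -3.137, -0.0]
force: [0.6, -0.1, 0.2]
opening: 0.601
finger_force: 0.0
[ 0.53389209 -0.05522934  0.04150505]
```

View pics/w2.png

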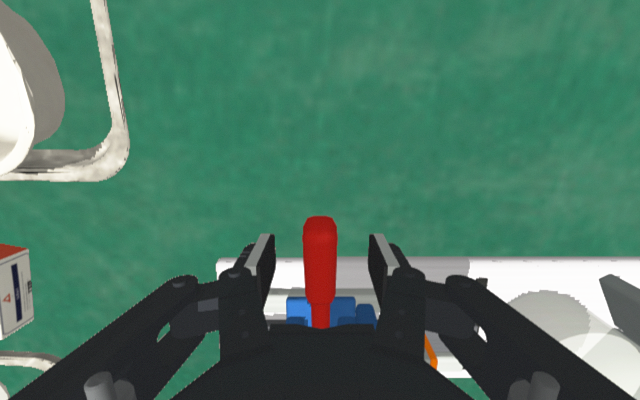

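The red grip at (320,215–300) is centred between the open fingers. I'll close on it.

```bash
python3 shift.py '{"ax":[0, 0, 0, 0, 0, 0], "ay":[0, 0, 0, 0, 0, 0], "az":[0, 0, 0, 0, 0, 0], "sx":[0, 0, 0, 0, 0, 0], "sy":[0, 0, 0, 0, 0, 0], "sz":[0, 0, 0, 0, 0, 0], "finger_gap":[0.2, 0.1, 0, 0, 0, 0]}' 30
```

```text
time_s: 4.2
ee_pos: [0.5342, -0.0557, 0.0418]
orientation: [-0.134, 3.136, -0.0]
force: [-1.7, 2.0, 10.1]
opening: 0.182
finger_force: 33.0
```

```bash
python3 shift.py '{"ax":[0, 0, 0, 0, 0, 0, 0, 0], "ay":[0, 0, 0, 0, 0, 0, 0, 0], "az":[0, 0, 0, 0, 0, 0, 0, 0], "sx":[-0.054, -0.054, -0.076, -0.078, -0.098, -0.098, -0.116, -0.116], "sy":[0, 0, 0, 0, 0, 0, 0, 0], "sz":[-0.13, -0.13, -0.126, -0.124, -0.108, -0.108, -0.09, -0.09], "finger_gap":[0, 0, 0, 0, 0, 0, 0, 0]}'
```

```text
time_s: 5.0
ee_pos: [0.5674, -0.0528, 0.0858]
orientation: [0.134, -3.137, -0.0]
force: [-3.1, 0.6, -7.5]
opening: 0.18
finger_force: 30.3
```

```bash
python3 shift.py '{"ax":[0, 0, 0, 0, 0, 0, 0, 0, 0, 0], "ay":[0, 0, 0, 0, 0, 0, 0, 0, 0, 0], "az":[0, 0, 0, 0, 0, 0, 0, 0, 0, 0], "sx":[-0.13, -0.13, -0.14, -0.14, -0.144, -0.144, -0.146, -0.146, -0.13, -0.13], "sy":[0, 0, 0, 0, 0, 0, 0, 0, 0, 0], "sz":[-0.07, -0.068, -0.046, -0.044, -0.022, -0.02, 0, 0.01, 0.024, 0.03], "finger_gap":[0, 0, 0, 0, 0, 0, 0, 0, 0, 0]}'; python3 shift.py '{"ax":[0, 0], "ay":[0, 0], "az":[0, 0], "sx":[0, 0], "sy":[0, 0], "sz":[0, 0], "finger_gap":[0, 0]}'; python3 - <<'E'
from h import *
b,_,_=cam("side"); w,_,_=cam("wrist")
u=cv2.resize(b[150:260,235:345],(400,400),interpolation=2)
o=np.zeros((400,800,3),np.uint8);o[:,:400]=u;o[:250,400:]=cv2.resize(w,(400,250));cv2.imwrite('pics/s3.png',o[:,:,::-1])
E
```

```text
time_s: 6.0
ee_pos: [0.6369, -0.0467, 0.0963]
orientation: [0.134, -3.138, -0.0]
force: [-5.7, 1.8, -2.1]
opening: 0.182
finger_force: 31.5
time_s: 6.2
ee_pos: [0.6373, -0.0467, 0.0962]
orientation: [-0.134, 3.137, 0.0]
force: [-1.8, 3.0, -3.2]
opening: 0.18
finger_force: 31.2
```

View pics/s3.png

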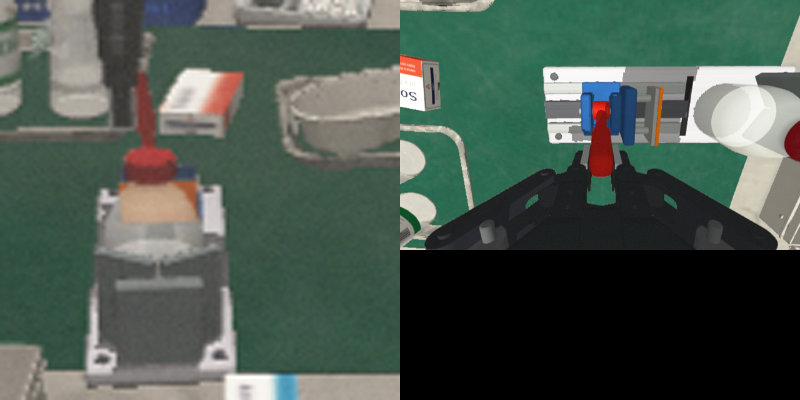

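The lever now stands up (side crop x≈145, y 70–150) and the jaw is still back. Next I'll slide the jaw towards the bottle.

To row units: 0.008 m is 0.16, 0.006 m is 0.12.

```bash
python3 shift.py '{"ax":[0, 0, 0, 0, 0, 0, 0, 0, 0, 0], "ay":[0, 0, 0, 0, 0, 0, 0, 0, 0, 0], "az":[0, 0, 0, 0, 0, 0, 0, 0, 0, 0], "sx":[0, 0, 0, 0, 0, 0, 0, 0, 0, 0], "sy":[0.06, 0.12, 0.16, 0.16, 0.16, 0.16, 0.12, 0.08, 0.04, 0], "sz":[0, 0, 0, 0, 0, 0, 0, 0, 0, 0], "finger_gap":[0, 0, 0, 0, 0, 0, 0, 0, 0, 0]}';python3 shift.py '{"ax":[0, 0, 0, 0, 0, 0], "ay":[0, 0, 0, 0, 0, 0], "az":[0, 0, 0, 0, 0, 0], "sx":[0, 0, 0, 0, 0, 0], "sy":[0.04, 0.04, 0.04, 0.04, 0.04, 0.04], "sz":[0, 0, 0, 0, 0, 0], "finger_gap":[0, 0, 0, 0, 0, 0]}'
```

```text
time_s: 7.3
ee_pos: [0.6323, 0.0066, 0.0962]
orientation: [-0.135, 3.138, 0.001]
force: [-2.1, 0.3, 4.3]
opening: 0.179
finger_force: 31.9
time_s: 7.9
ee_pos: [0.6314, 0.017, 0.0962]
orientation: [-0.133, 3.138, -0.001]
force: [0.0, -4.8, 4.6]
opening: 0.183
finger_force: 32.1
```

```bash
for i in 1 2 3 4; do :; done; python3 shift.py '{"ax":[0, 0, 0, 0], "ay":[0, 0, 0, 0], "az":[0, 0, 0, 0], "sx":[0, 0, 0, 0], "sy":[0.04, 0.04, 0.04, 0], "sz":[0, 0, 0, 0], "finger_gap":[0, 0, 0, 0]}' | egrep 'ee|force'; python3 shift.py '{"ax":[0, 0, 0], "ay":[0, 0, 0], "az":[0, 0, 0], "sx":[0, 0, 0], "sy":[0.03, 0.03, 0], "sz":[0, 0, 0], "finger_gap":[0, 0, 0]}' | egrep 'ee|force';  python3 - <<'E'
from h import *
b,Kb,Tb=cam("side"); w,K,T=cam("wrist"); a,Ka,Ta=cam("top")
np.savez('w4.npz',w=w,K=K,T=T)
print('cap top',[onz(Ka,Ta,c,.122).round(4) for s,c in blobs(mask(a,'red',(262,150,310,185)),40)],blobs(mask(a,'orange',(262,150,375,210))))
o=np.zeros((400,800,3),np.uint8);o[:,:400]=cv2.resize(a[135:205,255:325],(400,400),interpolation=2);o[:250,400:]=cv2.resize(w,(400,250));cv2.imwrite('pics/s4.png',o[:,:,::-1])
E
```

```text
ee_pos: [0.6308, 0.0232, 0.0961]
force: [0.9, -3.0, 5.2]
finger_force: 32.1
ee_pos: [0.6306, 0.026, 0.0962]
force: [-0.4, -4.1, 5.0]
finger_force: 32.1
cap top [array([0.6011, 0.1185, 0.122 ])] []
```

View pics/s4.png

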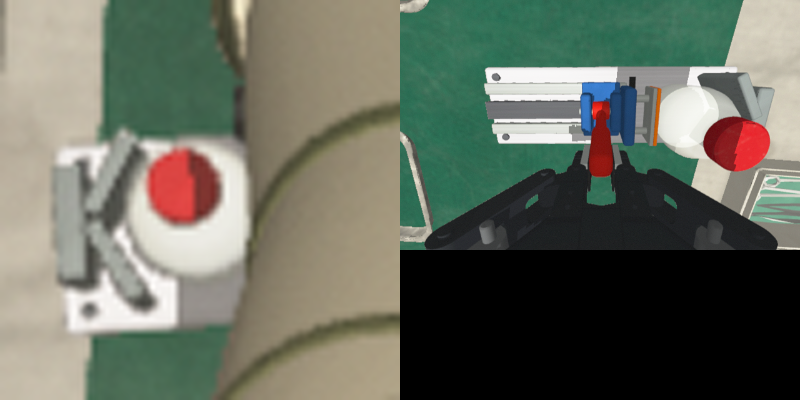

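The bottle has moved about 13 mm towards the V. The pad looks still extended: in the wrist half the orange stripe is at about x=655, with a gap to the blue at about 635. I'll track the stripe relative to the tool to measure pad compression.

```bash
cat > pad.py <<'E'
from h import *
import sys
def meas(w,K,T,ee):
    m=mask(w,'orange',(380,130,440,240)); y,x=np.nonzero(m); ey=np.array([-.088,.996])
    q=[]
    for r in range(y.min()+25,y.max()-25): q.append(onz(K,T,(x[y==r].max()+.5,r),.071)[:2])
    q=np.array(q); return (q@ey).mean()-ey@ee[:2], x.max(),len(q)
if __name__=="__main__":
    w,K,T=cam("wrist"); ee=env.get_obs()['ee_pos']; print('pad-tool',meas(w,K,T,ee),'ee y',ee[1])
    a,Ka,Ta=cam("top"); print('cap',[onz(Ka,Ta,c,.122).round(4) for s,c in blobs(mask(a,'red',(262,150,310,185)),40)])
E
python3 - <<'E'
from pad import *
d=np.load('w4.npz'); print(meas(d['w'],d['K'],d['T'],np.array([.6306,.026])))
# reference from scaled picture
p=cv2.imread('pics/s3.png')[:250,400:,::-1]; p=cv2.resize(p,(640,400),interpolation=2)
print('ref jaw back'); T=d['T'].copy(); R=T[:3,:3]; C=-R.T@T[:3,3]+np.array([.6373-.6306,-.0467-.026,0]); T[:3,3]=-R@C
print(meas(p,d['K'],T,np.array([.6373,-.0467])))
E
python3 shift.py '{"ax":[0, 0, 0], "ay":[0, 0, 0], "az":[0, 0, 0], "sx":[0, 0, 0], "sy":[0.03, 0.03, 0], "sz":[0, 0, 0], "finger_gap":[0, 0, 0]}' | egrep 'ee|force'; python3 pad.py
```

```text
(np.float64(0.058086226412846165), np.int64(417), 45)
ref jaw back
(np.float64(0.06012196364971957), np.int64(420), 44)
ee_pos: [0.6303, 0.0291, 0.0961]
force: [1.0, -4.4, 5.8]
finger_force: 32.1
pad-tool (np.float64(0.05774943412077242), np.int64(417), 45) ee y 0.029161496405084968
cap [array([0.6011, 0.121 , 0.122 ])]
```

To row units: 0.0015 m is 0.03.

```bash
python3 shift.py '{"ax":[0, 0, 0], "ay":[0, 0, 0], "az":[0, 0, 0], "sx":[0, 0, 0], "sy":[0.03, 0.03, 0], "sz":[0, 0, 0], "finger_gap":[0, 0, 0]}' | egrep 'ee|force'; python3 pad.py; python3 shift.py '{"ax":[0, 0, 0], "ay":[0, 0, 0], "az":[0, 0, 0], "sx":[0, 0, 0], "sy":[0.03, 0.03, 0], "sz":[0, 0, 0], "finger_gap":[0, 0, 0]}' | egrep 'ee|force'; python3 pad.py
```

```text
ee_pos: [0.6301, 0.0321, 0.0962]
force: [0.4, -3.4, 5.6]
finger_force: 32.1
pad-tool (np.float64(0.057017109175319575), np.int64(416), 45) ee y 0.03210503266315466
cap [array([0.601 , 0.1238, 0.122 ])]
ee_pos: [0.6298, 0.0347, 0.0962]
force: [-0.4, -5.2, 5.7]
finger_force: 32.1
pad-tool (np.float64(0.05455752991439955), np.int64(412), 45) ee y 0.03464629298783167
cap [array([0.6013, 0.1239, 0.122 ])]
```

```bash
python3 - <<'E'
from pad import *
ey=np.array([-.088,.996])
d=np.load('w1.npz'); w,K,T=d['w'],d['K'],d['T']
m=mask(w,'orange',(340,200,385,290)); y,x=np.nonzero(m); f=np.mean([onz(K,T,(x[y==r].max()+.5,r),.071)[:2]@ey for r in range(y.min()+8,y.max()-8)])
mr=mask(w,'red',(295,150,340,250)); yr,xr=np.nonzero(mr); g=np.mean([onz(K,T,(xr[yr==r].mean(),r),.062)[:2]@ey for r in range(170,200)])
mb=mask(w,'blue',(290,200,360,290)); yb,xb=np.nonzero(mb); b=np.mean([onz(K,T,(np.percentile(xb[yb==r],98),r),.072)[:2]@ey for r in range(yb.min()+15,yb.max()-15)])
print('w1 face-lever',f-g,'blue-lever',b-g,'face-blue',f-b)
def m2(w,K,T):
    m=mask(w,'orange',(380,130,440,240)); y,x=np.nonzero(m); mb=mask(w,'blue',(280,130,400,240)); yb,xb=np.nonzero(mb)
    R=range(y.min()+25,y.max()-25); return np.mean([onz(K,T,(x[y==r].max()+.5,r),.071)[:2]@ey-onz(K,T,(xb[yb==r].max()+.5,r),.072)[:2]@ey for r in R if (yb==r).any()])
d=np.load('w4.npz'); print('w4',m2(d['w'],d['K'],d['T'])); w,K,T=cam('wrist'); print('now',m2(w,K,T))
p=cv2.resize(cv2.imread('pics/s3.png')[:250,400:,::-1],(640,400),interpolation=2); print('s3',m2(p,K,T))
E
```

```text
w1 face-lever 0.05964312918068063 blue-lever 0.03283253335663572 face-blue 0.026810595824044915
w4 0.02366343314783408
now 0.020172032353187815
s3 0.025478535476009336
```

Two measures agree that the pad is pressed about 5.4 mm, and the bottle has stopped in the V at the expected place. About 2 mm more should bring the pad to half way.

To row units: 0.0012 m is 0.024.

```bash
python3 shift.py '{"ax":[0, 0, 0, 0], "ay":[0, 0, 0, 0], "az":[0, 0, 0, 0], "sx":[0, 0, 0, 0], "sy":[0.024, 0.024, 0, 0], "sz":[0, 0, 0, 0], "finger_gap":[0, 0, 0, 0]}' ; python3 pad.py
```

```text
time_s: 10.4
ee_pos: [0.6296, 0.0366, 0.0961]
orientation: [-0.132, 3.138, -0.002]
force: [0.4, -6.5, 6.0]
opening: 0.181
finger_force: 32.1
pad-tool (np.float64(0.05267349324609206), np.int64(408), 45) ee y 0.03659850795075634
cap [array([0.6013, 0.1239, 0.122 ])]
```

```bash
python3 shift.py '{"ax":[0, 0, 0, 0, 0, 0, 0, 0, 0, 0], "ay":[0, 0, 0, 0, 0, 0, 0, 0, 0, 0], "az":[0, 0, 0, 0, 0, 0, 0, 0, 0, 0], "sx":[0.13, 0.13, 0.146, 0.146, 0.144, 0.144, 0.14, 0.14, 0.13, 0.13], "sy":[0, 0, 0, 0, 0, 0, 0, 0, 0, 0], "sz":[-0.03, -0.024, -0.01, 0, 0.02, 0.022, 0.044, 0.046, 0.068, 0.07], "finger_gap":[0, 0, 0, 0, 0, 0, 0, 0, 0, 0]}'; python3 pad.py
```

```text
time_s: 11.5
ee_pos: [0.5631, 0.0309, 0.0868]
orientation: [-0.131, 3.133, -0.001]
force: [5.0, -7.5, 8.7]
opening: 0.178
finger_force: 32.7Traceback (most recent call last):
  File "pad.py", line 9, in <module>
    w,K,T=cam("wrist"); ee=env.get_obs()['ee_pos']; print('pad-tool',meas(w,K,T,ee),'ee y',ee[1])
                                                                     ~~~~^^^^^^^^^^
  File "pad.py", line 7, in meas
    q=np.array(q); return (q@ey).mean()-ey@ee[:2], x.max(),len(q)
                           ~^~~
ValueError: matmul: Input operand 1 has a mismatch in its core dimension 0, with gufunc signature (n?,k),(k,m?)->(n?,m?) (size 2 is different from 0)
```

```bash
python3 shift.py '{"ax":[0, 0, 0, 0, 0, 0, 0, 0, 0], "ay":[0, 0, 0, 0, 0, 0, 0, 0, 0], "az":[0, 0, 0, 0, 0, 0, 0, 0, 0], "sx":[0.116, 0.116, 0.098, 0.098, 0.078, 0.076, 0.054, 0.054, 0], "sy":[0, 0, 0, 0, 0, 0, 0, 0, 0], "sz":[0.09, 0.09, 0.108, 0.108, 0.124, 0.126, 0.13, 0.13, 0], "finger_gap":[0, 0, 0, 0, 0, 0, 0, 0, 0]}'
```

```text
time_s: 12.45
ee_pos: [0.5276, 0.028, 0.0414]
orientation: [-0.131, 3.135, -0.002]
force: [1.1, -7.3, 16.5]
opening: 0.18
finger_force: 33.8
```

To row units: 0.002 m is 0.04, 0.001 m is 0.02.

```bash
python3 shift.py '{"ax":[0, 0, 0], "ay":[0, 0, 0], "az":[0, 0, 0], "sx":[0, 0, 0], "sy":[0, 0, 0], "sz":[0.04, 0.02, 0], "finger_gap":[0, 0, 0]}'; python3 - <<'E'
from h import *
w,K,T=cam("wrist"); b,_,_=cam("side"); a,_,_=cam("top")
o=np.zeros((400,800,3),np.uint8);o[:,:400]=cv2.resize(b[165:245,240:320],(400,400),interpolation=2);o[:250,400:]=cv2.resize(w,(400,250));o[250:,400:640]=cv2.resize(a[150:205,262:350],(240,150));cv2.imwrite('pics/s5.png',o[:,:,::-1])
E
```

```text
time_s: 12.75
ee_pos: [0.5275, 0.028, 0.0406]
orientation: [-0.131, 3.134, -0.002]
force: [-5.6, -7.1, 51.2]
opening: 0.186
finger_force: 38.7
```

View pics/s5.png

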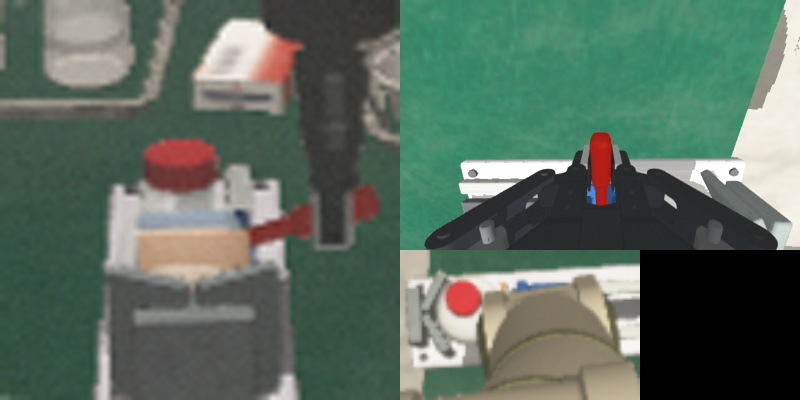

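The lever is back at its stop (force jumped to 51 N) and the bottle is upright in the V. I'll relieve the push, release and retreat.

To row units: -0.0025 m is -0.05.

```bash
python3 shift.py '{"ax":[0, 0, 0, 0, 0, 0, 0], "ay":[0, 0, 0, 0, 0, 0, 0], "az":[0, 0, 0, 0, 0, 0, 0], "sx":[0, 0, 0, 0, 0, 0, 0], "sy":[0, 0, 0, 0, 0, 0, 0], "sz":[-0.05, 0, 0, 0, 0, 0, 0], "finger_gap":[0, 0, 0.3, 0.4, 0.45, 0.45, 0.45]}' 20; python3 shift.py '{"ax":[0, 0, 0, 0, 0, 0, 0, 0, 0, 0], "ay":[0, 0, 0, 0, 0, 0, 0, 0, 0, 0], "az":[0, 0, 0, 0, 0, 0, 0, 0, 0, 0], "sx":[0.1, 0.2, 0.2, 0, 0, 0, 0, 0, 0, 0], "sy":[0, 0, 0, 0, -0.6, -0.6, -0.6, -0.6, -0.6, -0.6], "sz":[-0.4, -0.8, -0.9, -0.9, -0.4, 0, 0, 0, 0, 0], "finger_gap":[0.45, 0.45, 0.45, 0.45, 0.45, 0.45, 0.45, 0.45, 0.45, 0.45]}'; python3 shift.py '{"ax":[0, 0, 0], "ay":[0, 0, 0], "az":[0, 0, 0], "sx":[0, 0, 0], "sy":[-0.8, -0.8, 0], "sz":[0, 0, 0], "finger_gap":[0.45, 0.45, 0.45]}'; python3 - <<'E'
from h import *
w,K,T=cam("wrist"); b,Kb,Tb=cam("side"); a,Ka,Ta=cam("top")
print('cap',[(s,onz(Ka,Ta,c,.122).round(4)) for s,c in blobs(mask(a,'red',(262,150,310,185)),40)])
mo=blobs(mask(a,'orange',(290,150,330,200)),3); print('orange',mo)
ma=mask(a,'red',(310,160,360,215)); mb=mask(b,'red',(286,180,330,215)); ya,xa=np.nonzero(ma); yb,xb=np.nonzero(mb)
ta=(xa[ya>=ya.max()-3].mean(),ya.max()+.5); tb=(xb.max()+.5,yb[xb>=xb.max()-3].mean()); print('tip',ta,tb,tri(ray(Ka,Ta,ta),ray(Kb,Tb,tb)))
o=np.zeros((600,800,3),np.uint8);o[:350,:560]=cv2.resize(a[145:215,258:370],(560,350),interpolation=2);o[350:,:250]=cv2.resize(b[165:245,240:320],(250,250));o[350:,300:700]=cv2.resize(w,(400,250));cv2.imwrite('pics/s6.png',o[:,:,::-1])
E
```

```text
time_s: 13.6
ee_pos: [0.526, 0.0295, 0.0395]
orientation: [0.134, -3.138, -0.0]
force: [-0.1, 0.7, 0.3]
opening: 0.454
finger_force: 0.0
time_s: 14.6
ee_pos: [0.5164, -0.1533, 0.2097]
orientation: [0.134, -3.139, -0.0]
force: [0.8, 1.2, 0.4]
opening: 0.452
finger_force: 0.0
time_s: 14.9
ee_pos: [0.5227, -0.2379, 0.2096]
orientation: [-0.123, 3.139, -0.004]
force: [-0.8, -0.2, -0.7]
opening: 0.449
finger_force: 0.0
cap [([279, 162, 12, 12, 113], array([0.601 , 0.1233, 0.122 ]))]
orange [([299, 163, 1, 13, 13], [299.0, 169.0]), ([300, 179, 1, 3, 3], [300.0, 180.0])]
tip (np.float64(318.8333333333333), np.float64(204.5)) (np.float64(314.5), np.float64(203.1)) (array([0.50280138, 0.02429066, 0.06684857]), np.float64(0.002278888029959544))
```

View pics/s6.png

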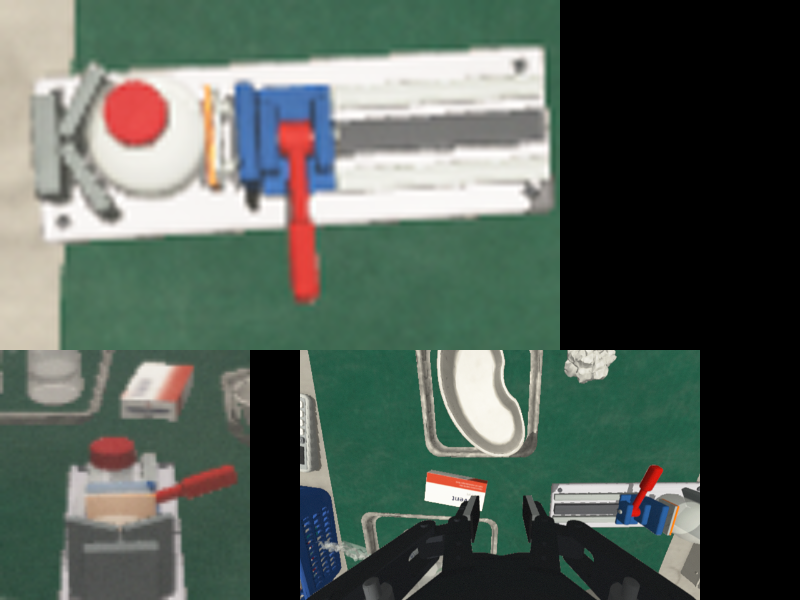

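The lever is down (tip height 0.067, the same as at the start), the bottle is upright in the V with the pad against it, and the arm is clear. One last numeric check of the pad before handing in.

```bash
python3 - <<'E'
from h import *
a,K,T=cam("top"); ey=np.array([-.088,.996])
ma=mask(a,'red',(310,160,360,215)); y,x=np.nonzero(ma)
g=np.mean([onz(K,T,(x[y==r].mean(),r),.062)[:2]@ey for r in range(190,203)])
h=cv2.cvtColor(a,cv2.COLOR_RGB2HSV)[...].astype(int); m=(h[...,0]>5)&(h[...,0]<25)&(h[...,1]>90); y,x=np.nonzero(m[160:185,294:306]); 
print('face-lever',(onz(K,T,(294+x.mean(),160+y.mean()),.071)[:2]@ey)-g, len(x))
s=cv2.imread('pics/top0.png')[:,:,::-1].copy(); h=cv2.cvtColor(s,cv2.COLOR_RGB2HSV).astype(int)
ma=mask(s,'red',(335,160,360,210)); y,x=np.nonzero(ma); g=np.mean([onz(K,T,(x[y==r].mean(),r),.062)[:2]@ey for r in range(188,201)])
m=(h[...,0]>5)&(h[...,0]<25)&(h[...,1]>90); y,x=np.nonzero(m[160:185,319:331]); print('initial',(onz(K,T,(319+x.mean(),160+y.mean()),.071)[:2]@ey)-g,len(x))
E
```

```text
face-lever 0.0507944966104049 32
initial 0.05902248544457027 41
```

```bash
python3 -c "
from rig import env; print(env.hand_in())"
```

```text
the job is handed in; nothing more can be done
None
```

The job is handed in: the bottle stands upright in the V, the pad is pressed in about 8 mm of its 15 mm, the lever is back down fully at its stop, and the arm is clear, at about 15 s of the 48 s allowed.

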